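# Stow a leftover label roll in a chest with a folding lid stay

### The job

Put the small leftover label roll away in the sheet-metal chest. Raise the lid until the folding stay at its side locks and holds it up on its own, let go, and stand the roll upright on the chest floor beside the roll that is already in there. Then break the stay at its knuckle grip and lower the lid gently until it is fully shut. Do not strain the stay, so that its slotted bracket keeps its setting, do not let the lid drop, and leave the bottle and the loose cap where they stand.

Things in the scene. Friction and masses are not known exactly. Their poses are not given: they have to be found in the camera images.
- chest: Plain grey sheet-metal chest, 180 deep (x) x 200 wide (y) x 100 high, fixed on the table. Origin: centre of its underside; x to the rear (hinge side), -x the front with a blank card, y its left, z up. Walls 3 mm, rim 99 above the origin, inner floor (a raised base sheet) 27. The lid's hinge line runs along y at x = +90, z = 100. Its right (-y) half is free inside. The stay is outside, on the right-hand wall.
- lid (a joint): Lid angle: 0 shut, grows as the front edge rises about the hinge line. The straight stay stops it somewhere between 1.12 and 1.38 rad: both stay pivots sit in slots and are set differently each time, so feel for it. Only within 2 to 5 mm of that stop, at the bar, does a light spring tip the stay past straight, where the lid's weight locks it; let go lower, it falls. Lid 0.47 to 0.66 kg, centre 118 mm from the hinge.
- lift_bar (a point): Middle of the lid's lift bar: round steel, 11 mm diameter, along the chest's y, 105 mm clear between its two legs, 32 mm clear in front of the lid's edge. Its axis is 222 mm from the hinge line and level with it when the lid is shut. The axes of this point turn with the lid.
- grip_mid (a point): Grip point of the black round grip on the stay's knuckle: 18 mm diameter, 55 long, axis along the chest's y, sticking out to the right; it turns freely on its pin. The point is 157 mm right (-y) of the chest's middle, 34 mm out along the grip. A light push (2 N) to the rear and down breaks the locked stay. Knuckle and lid move as one: who holds the grip holds the lid, with up to 14 N.
- stay_pivot (a point): Lower pivot of the stay, in the outer face of the right-hand wall, at about x = -42 (8 mm either way), z = 57 in the chest's frame. The knuckle swings round it at 86 mm: up and to the rear of it when locked, nearly level behind it (some 25 mm below) when shut. Its bracket is clamped in slots along x and slips at 16 N: a pull of some 10 N at the bar against the straight stay drags it, and the setting is lost.
- roll_mid (a point): Centre (half-way up) of the leftover label roll: white, small, with a brown core, 44 mm diameter, 48 high, standing on the table near its front edge, between the chest and the bottle. z is its own axis. Grip it across its outside.
- liner_roll: White roll of 68 mm diameter, 46 high, that stands in the left half of the chest and stays there (58 mm left of and 10 behind the middle). Origin: centre of its underside.
- bottle_front: Filled sauce bottle, 54 mm diameter, 166 high, standing on the table by its front edge; leave it. Origin: centre of its underside.
- cap_stray: Loose bottle cap, 29 mm diameter, 17 high, by the table's front edge; leave it. Origin: centre of its underside.

How it is judged (in metres and radians):
On the way, in this order (a step that is already met when the one before it is completed fails the run):
1. the lid stands open on the locked stay, not touched by the robot (value of joint lid above 1 rad and contact force between each of the arm, the fingers and chest below 0.3 N), for 0.4 s.
2. the roll stands upright on the chest floor, let go, the lid still standing open (value of joint lid above 1 rad and x of roll_mid in the frame of chest between -0.07 and 0.07 m and y of roll_mid in the frame of chest between -0.085 and 0.085 m and z of roll_mid in the frame of chest below 0.058 m and angle between roll_mid's own z axis and vertical below 0.2 rad and contact force between the fingers and label_core below 0.1 N and linear speed of label_core below 0.03 m/s), for 0.2 s.
At the end, for the whole second after the job is handed in: The lid is shut (within 0.03 rad) and the leftover roll stands upright (within 0.2 rad) on the floor inside the chest, at rest (value of joint lid between -0.03 and 0.03 rad and x of roll_mid in the frame of chest between -0.07 and 0.07 m and y of roll_mid in the frame of chest between -0.085 and 0.085 m and z of roll_mid in the frame of chest below 0.058 m and angle between roll_mid's own z axis and vertical below 0.2 rad and linear speed of label_core below 0.03 m/s); the robot touches nothing.
It fails at once if the lid drops: it falls faster than 1.5 rad/s (velocity of joint lid below -1.5 rad/s).
It fails at once if the stay is strained: its bracket is dragged along its slots by more than 2 mm (distance of stay_pivot from where it was at the start of the episode above 0.002 m).
It fails at once if the sauce bottle or the stray cap is moved by more than 2 cm (distance of any of bottle_front, cap_stray from where it was at the start of the episode above 0.02 m).
It also fails if it takes over 72 s, if anything falls off the work surface, if the arm or the gripper's body presses on something with over 40 N, if the wrist force passes 120 N, or if a joint passes its speed limit or range.

### The arm

A 7-joint arm with a two-finger parallel gripper is mounted at the origin on a cart in front of the work surface, level with it; the furniture and walls round the work are solid. World frame = base frame: x ahead of the robot, y to its left, z up, the work surface at z = 0. Lengths are in mm, angles in rad, forces in N, time in s.
With the tool pointing down it reaches from about 425 to 875 mm from the base axis. Payload 4.7 kg.
Tool frame: the origin (TCP) lies midway between the tips of the shut fingers; the grasp point (between the pads) lies arm.pinch_z behind it (arm.pinch_z is the distance from the TCP to the grasp point, in mm); z points along the fingers, y is the direction in which the jaws open and shut (so a half turn about z gives the same grasp; the last joint's range is limited). The gripper opens to 85 mm and grips with 20 to 120 N. Pads are 22 mm wide; open, the fingers measure 114 mm over their backs; the gripper's body (76 mm by 85 mm) begins 54 mm behind the grasp point. The pads swing forward as they close: fully open they stand 13 mm farther back than shut.
Start: joints at [-1.146, 0.321, -0.07, 1.45, 0.023, 1.371, -0.057], TCP at [259.601, 595.93, 231.349] pointing down, gripper open.
Joint ranges: [-2.86, 2.86], [-0.3, 2.09], [-1.38, 1.24], [0.06, 2.45], [-1.56, 4.7], [0.09, 2.05], [-2.69, 2.69]. Speed limits (rad/s): [2.57, 2.57, 3.14, 3.14, 3.14, 3.14, 3.14].

### API

Orientations are given as a 3x3 rotation matrix whose columns are the frame's x, y, z axes.
In Python, from station import arm gives the robot as it stands. The module is installed in compiled form; this text tells all that it offers.
- The arm moves only by the shell command python3 -m handwheel 'ROWS'. ROWS is JSON, one flat list of numbers, 5 for each row, row after row: the shift along the tool's x, y, z in m, then the turn about the tool's z in rad, then the closure, from 0 (fully open) to 1 (shut). A call has 1 to 5 rows; each row shifts and turns the pose as measured when the row begins, along the tool's axes as they then stand; what a row does not reach is not made up. A row lasts 1/10 s, in which the tool goes at most 50 mm and 8.59 degrees, less where a joint would pass 70% of its speed; a pose out of reach is approached as far as the arm can. A call is refused whole if a number of a shift passes 0.05 or a number of a turn 0.15, either way. A call with a gripper value outside its range is refused whole. The fingers move at their own pace and stop on an object; the grip force is fixed at half the most. Time passes only in rows, so rows that do not move let the fingers close. It gives the time, the measured TCP pose, the force and the opening at its end, in the units of the state.
- arm.sense(): the state, without advancing time (a new reading comes with each control period).
- arm.get_image(name): name is "side" or "top"; returns a dict with "frame" (420x560x3 uint8, red, green, blue), "z_map" (420x560 float32, mm along the optical axis (not along the pixel's ray), 0 where there is no reading), "K" (3x3 intrinsics, pixels), "k1" (the pictures are not rectified: a ray, as slopes to the right and down, at radius r is drawn at 1 + k1 r^2 times it, then the intrinsics apply), "R" (3x3) and "t" (3): a world point X has camera coordinates R X + t. Camera axes: x right, y down, z forward; pixel columns grow to the right and rows downward; lengths in mm; the calibration is good to about 2 mm. A picture is of the moment at which its call begins.
- arm.job_done(): hands the job in, once; it reports no verdict.
The state is a dict: "t": time; "joint_positions": joint angles; "qvel": joint speeds; "joint_efforts": joint torques, N m; "eef_pos": TCP position; "eef_rot": TCP orientation; "ft_force": force on the tool from outside, world axes, zero at the start; "torque": the same for the moment, N m; "width": finger opening in mm.
Only numpy, scipy, OpenCV 4.12 (cv2) and the standard library are available. Lean on these libraries where they do the work, as an engineer would, in place of code of your own. Each camera call takes 0.05 s, during which the arm holds its last target. There are 200 camera calls.

## Working session

There is one attempt and no reset: what is moved stays moved. The work goes in short steps, Python scripts to look and compute and a shell command to move; the robot and the scene stay as the last step left them, time stands still between calls to the robot, and variables do not carry over. Pictures are saved under pics/ and viewed, about 8 in all and at most 12, crops included, and the job is handed in when it is done.

```bash
mkdir -p pics; ls; cat > h.py <<'E'
import numpy as np, cv2
from station import arm
def undist(im,u,v):
    K=np.array(im['K']);x=(u-K[0,2])/K[0,0];y=(v-K[1,2])/K[1,1]
    rd=np.hypot(x,y);r=rd
    for _ in range(20): r=rd/(1+im['k1']*r*r)
    s=r/rd if rd>0 else 1
    return np.array([x*s,y*s,1.])
def ray(im,u,v):
    R=np.array(im['R']);t=np.array(im['t']);d=R.T@undist(im,u,v);return -R.T@t,d
def onz(im,u,v,z):
    o,d=ray(im,u,v);return o+d*(z-o[2])/d[2]
def depth(im,u,v):
    o,d=ray(im,u,v);return o+d*float(im['z_map'][int(v),int(u)])
def proj(im,X):
    c=np.array(im['R'])@np.array(X)+np.array(im['t']);x=c[:2]/c[2];x=x*(1+im['k1']*(x@x));K=np.array(im['K'])
    return K[0,0]*x[0]+K[0,2],K[1,1]*x[1]+K[1,2]
def cloud(im):
    K=np.array(im['K']);H,W=im['z_map'].shape
    u,v=np.meshgrid(np.arange(W),np.arange(H));p=np.stack([u,v],-1).reshape(-1,1,2).astype(float)
    n=cv2.undistortPoints(p,K,np.array([im['k1'],0,0,0.])).reshape(H,W,2)
    z=im['z_map'][...,None];c=np.concatenate([n*z,z],-1)
    return (c-np.array(im['t']))@np.array(im['R'])
def save(im,name,crop=None,s=1):
    f=im['frame'][...,::-1]
    if crop: f=f[crop[1]:crop[3],crop[0]:crop[2]]
    cv2.imwrite('pics/'+name,cv2.resize(f,None,fx=s,fy=s,interpolation=cv2.INTER_CUBIC))
E
python3 - <<'E'
from h import *
import pickle
for n in('side','top'):
    im=arm.get_image(n);save(im,n+'0.png');pickle.dump(im,open(n+'0.pkl','wb'))
    print(n,np.array(im['K']).round(1).tolist(),im['k1'],(-np.array(im['R']).T@np.array(im['t'])).round(0),(np.array(im['R'])[2]).round(2))
s=arm.sense();print({k:np.round(v,3).tolist() for k,v in s.items()},arm.pinch_z)
E
```

```text
pics
side [[402.5, 0.0, 277.3], [0.0, 402.5, 205.1], [0.0, 0.0, 1.0]] 0.022669133848324786 [ 254. 1035.  550.] [ 0.24 -0.86 -0.45]
top [[477.1, 0.0, 277.4], [0.0, 477.1, 213.2], [0.0, 0.0, 1.0]] -0.1450770895171635 [ 373.  131. 1209.] [ 0.13  0.   -0.99]
{'t': 0.1, 'joint_positions': [-1.146, 0.322, -0.07, 1.452, 0.023, 1.371, -0.057], 'qvel': [0.001, -0.002, 0.001, -0.004, -0.001, -0.001, 0.001], 'joint_efforts': [-0.0, -49.488, -0.384, -31.521, 0.013, 0.008, -0.0], 'eef_pos': [259.405, 595.465, 230.358], 'eef_rot': [[-0.917, 0.399, -0.001], [0.399, 0.917, -0.002], [-0.0, -0.002, -1.0]], 'ft_force': [-0.412, 0.013, -0.73], 'torque': [0.049, 0.038, -0.005], 'width': 85.166} 18.700000000000003
```

View pics/side0.png

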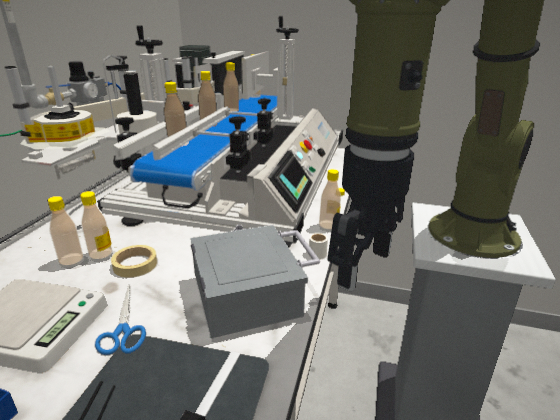

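View pics/top0.png

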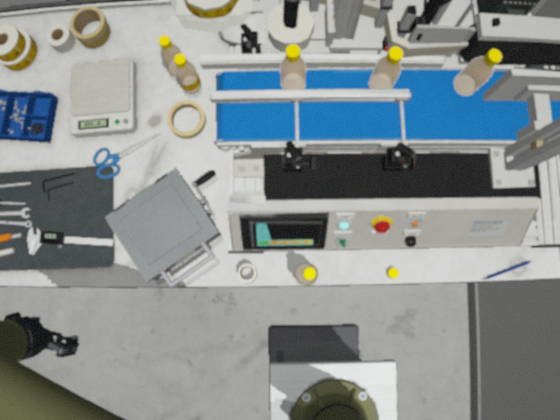

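The side view shows the shut chest at (245,280), the bar at (305,245) and the roll at (318,245). In the top view the lid centre is near (163,225), the bar at (190,268), the black grip at (205,179), the roll at (247,271), the bottle at (308,273) and the cap at (393,272).

```bash
python3 - <<'E'
from h import *
import pickle
T=pickle.load(open('top0.pkl','rb'));S=pickle.load(open('side0.pkl','rb'))
P=cloud(T)
m=((P[...,2]>85)&(P[...,2]<125)).astype(np.uint8);m[:150]=0;m[300:]=0;m[:,:95]=0;m[:,226:]=0
cv2.imwrite('pics/m.png',m*255)
n,l,st,c=cv2.connectedComponentsWithStats(m)
for i in range(1,n):
    if st[i,4]>20: print(st[i],c[i],P[l==i].mean(0).round(1),np.median(P[l==i][:,2]))
i=1+np.argmax(st[1:,4]);mm=cv2.morphologyEx((l==i).astype(np.uint8),cv2.MORPH_OPEN,np.ones((17,17)))
q=P[mm>0][:,:2].astype(np.float32);r=cv2.minAreaRect(q);print('lid',r,cv2.boxPoints(r).round(1).tolist(), np.median(P[mm>0][:,2]))
rest=((l==i)&(mm==0));e=P[rest];print('rest z',e.mean(0),len(e))
for nm,u,v in(('grip',205,179),('roll',247,271),('bar',190,268)):
    print(nm,depth(T,u,v).round(1),onz(T,u,v,48).round(1),onz(T,u,v,100).round(1))
# dark grip mask
f=T['frame'].astype(int);g=((f.max(2)<60)).astype(np.uint8);g[:165]=0;g[195:]=0;g[:,:190]=0;g[:,225:]=0
ys,xs=np.nonzero(g);print('grip px',cv2.minAreaRect(np.c_[xs,ys].astype(np.float32)),P[g>0].mean(0),np.percentile(P[g>0][:,2],[10,50,90]))
# roll top
m=((P[...,2]>40)&(P[...,2]<56)).astype(np.uint8);m[:258]=0;m[285:]=0;m[:,:232]=0;m[:,262:]=0
ys,xs=np.nonzero(m);(cx,cy),rr=cv2.minEnclosingCircle(np.c_[xs,ys].astype(np.float32));print('roll',cx,cy,rr,onz(T,cx,cy,48),onz(T,cx+rr,cy,48))
save(T,'c0.png',(95,155,265,295),4.5)
E
```

```text
[ 105  169  114  118 7212] [162.83790904 227.03133666] [487.4 403.1 102.7] 102.75978366152435
lid ((493.880859375, 409.8882751464844), (188.72726440429688, 205.51292419433594), 34.18571472167969) [[358.1000061035156, 441.8999938964844], [473.6000061035156, 271.8999938964844], [629.7000122070312, 377.8999938964844], [514.2000122070312, 547.9000244140625]] 102.99897861796931
rest z [471.57144466 377.31672169 102.30571117] 2787
grip [611.5 311.9  48. ] [611.5 311.9  48. ] [600.9 303.9 100. ]
roll [383.5 211.8  -3.9] [383.1 208.4  48. ] [382.6 204.9 100. ]
bar [390.7 337.8 100.3] [391.6 347.5  48. ] [390.7 337.8 100. ]
grip px ((205.24000549316406, 177.31997680664062), (4.400000095367432, 18.799999237060547), 53.13010025024414) [612.39413796 309.0770236   63.86542511] [45.86767138 49.610131   52.63870763]
roll 246.7608642578125 272.7608642578125 8.936185836791992 [378.83046364 208.97938892  48.        ] [378.59390105 187.31385755  48.        ]
```

View pics/c0.png

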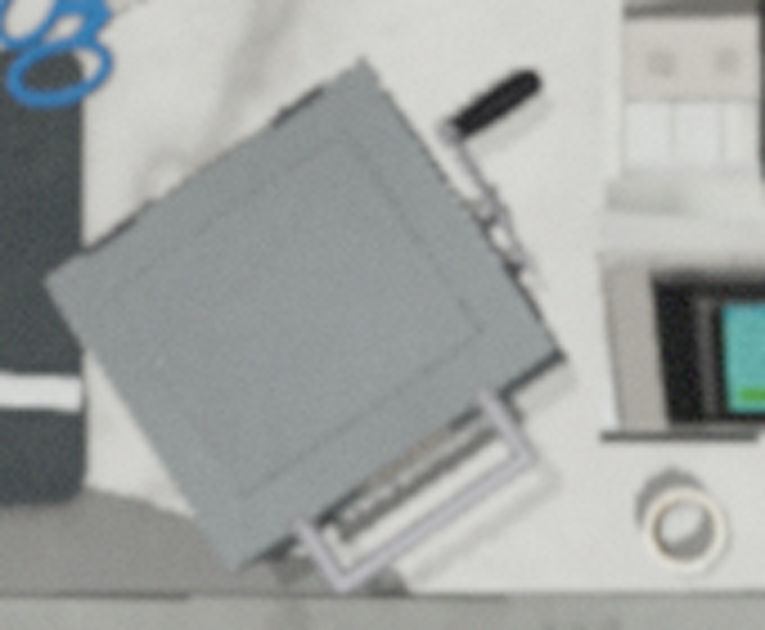

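The crop shows the bar from (345,580) to (525,460), the grip at (500,100) and the roll at (685,525). The lid rectangle gives a chest yaw of 34.2° and an origin near (494,410). The predicted bar and grip positions agree with what I measured to about 5 mm.

```bash
cat >> h.py <<'E'
YAW=np.radians(34.2);C0=np.array([494.,410.,0.])
RC=np.array([[np.cos(YAW),-np.sin(YAW),0],[np.sin(YAW),np.cos(YAW),0],[0,0,1]])
def c2w(p): return C0+RC@np.array(p,float)
def w2c(p): return RC.T@(np.array(p)-C0)
def go(target,jaw=None):
    """tool-frame delta [m] to bring the grasp point to world target; jaw = world angle (rad) of tool y"""
    s=arm.sense();R=np.array(s['eef_rot']);g=np.array(s['eef_pos'])-arm.pinch_z*R[:,2]
    d=R.T@(np.array(target)-g)/1000;o=f't={s["t"]:.1f} g={g.round(1)} chest={w2c(g).round(1)} w={s["width"]:.1f} tiltz={R[:,2].round(3)} d_tool={d.round(4)}'
    if jaw is not None:
        a=-(jaw-np.arctan2(R[1,1],R[0,1]));a=(a+np.pi/2)%np.pi-np.pi/2;o+=f' turn={a:.3f}'
    F=np.array(s['ft_force']);print(o,'F=',F.round(1),'Fc=',(RC.T@F).round(1),'tau',np.round(s['torque'],2))
E
python3 - <<'E'
from h import *
import pickle
T=pickle.load(open('top0.pkl','rb'));P=cloud(T)
print('bar',c2w([-132,0,100]));go(c2w([-132,0,160]),YAW)
for a,b,c,d in((300,420,240,420),(420,440,120,260),(440,480,120,260),(480,560,120,260),(560,640,150,270),(640,720,150,420)):
    k=(P[...,0]>a)&(P[...,0]<b)&(P[...,1]>c)&(P[...,1]<d)&(T['z_map']>0);z=P[k][:,2];print(a,b,c,d,k.sum(),np.percentile(z,[50,95,100]).round(0) if len(z) else '')
E
```

```text
bar [384.8253642  335.80499412 100.        ]
t=0.1 g=[259.4 595.5 249.1] chest=[-89.8 285.3 249.1] w=85.2 tiltz=[-0.001 -0.002 -1.   ] d_tool=[-0.2187 -0.1879  0.0894] turn=0.563 F= [-0.4  0.  -0.7] Fc= [-0.3  0.2 -0.7] tau [ 0.05  0.04 -0.  ]
300 420 240 420 2616 [ -0. 105. 112.]
420 440 120 260 599 [ 86. 121. 126.]
440 480 120 260 1101 [145. 171. 176.]
480 560 120 260 1802 [192. 199. 203.]
560 640 150 270 1434 [ 89. 151. 156.]
640 720 150 420 4007 [126. 209. 214.]
```

```bash
python3 -m handwheel '[0,0,0,0.14,0.68, 0,0,0,0.14,0.68, 0,0,0,0.14,0.68, 0,0,0,0.14,0.68, 0,0,0,0,0.68]'; python3 -c "
from h import *
go(c2w([-132,0,150]),YAW)"
```

```text
t: 0.6
eef_pos: [258.9, 593.8, 226.8]
eef_rot: [[-0.547, 0.837, -0.003], [0.837, 0.547, -0.007], [-0.005, -0.006, -1.0]]
ft_force: [0.7, -0.5, -0.1]
width: 27.1
t=0.6 g=[258.9 593.9 245.5] chest=[-91.  284.3 245.5] w=27.1 tiltz=[-0.003 -0.007 -1.   ] d_tool=[-0.2845 -0.0352  0.0971] turn=-0.018 F= [ 0.7 -0.5 -0.1] Fc= [ 0.3 -0.8 -0.1] tau [-0.01 -0.   -0.01]
```

```bash
python3 -m handwheel '[-0.047,-0.006,0.008,-0.01,0.68, -0.047,-0.006,0.01,0,0.68, -0.047,-0.006,0.01,0,0.68, -0.047,-0.006,0.01,0,0.68, -0.047,-0.006,0.01,0,0.68]'>/dev/null; python3 -m handwheel '[-0.04,-0.004,0.01,0,0.68, 0,0,0,0,0.68]'; python3 -c "
from h import *
go(c2w([-132,0,100]),YAW)
T=arm.get_image('top');save(T,'c1.png',(95,175,295,325),4)
S=arm.get_image('side');save(S,'s1.png',(170,150,370,300),4)"
```

```text
t: 1.3
eef_pos: [386.6, 339.0, 164.4]
eef_rot: [[-0.582, 0.813, -0.006], [0.813, 0.582, -0.009], [-0.004, -0.01, -1.0]]
ft_force: [-0.3, 0.3, -0.3]
width: 27.2
t=1.3 g=[386.7 339.2 183.1] chest=[-128.5    1.7  183.1] w=27.2 tiltz=[-0.006 -0.009 -1.   ] d_tool=[-0.0013 -0.0027  0.0831] turn=0.025 F= [-0.3  0.3 -0.3] Fc= [-0.1  0.4 -0.3] tau [-0.01 -0.    0.04]
```

View pics/s1.png

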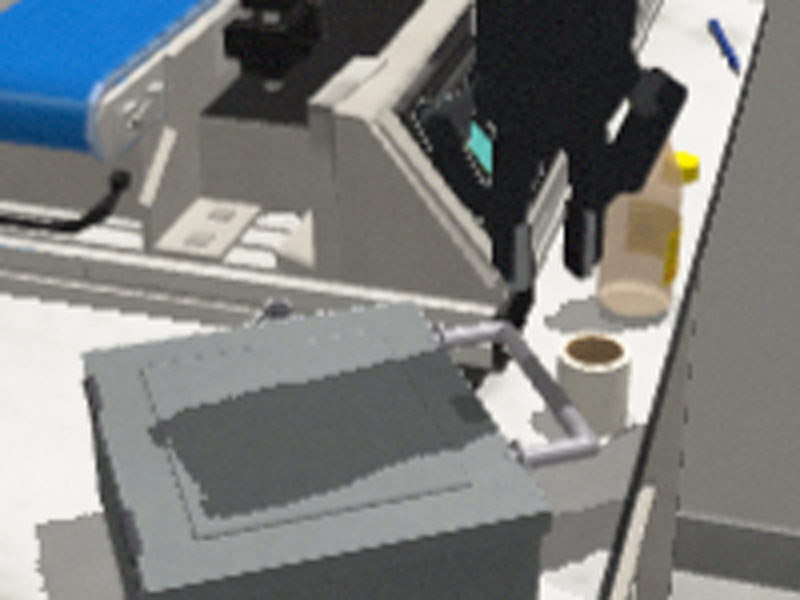

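The fingertips hover over the bar, about 80 mm up. The bar's corners show in the side crop at (505,330) and (592,440). I'll cross-check those on z=100 before going down.

```bash
python3 - <<'E'
from h import *
import pickle
T=pickle.load(open('top0.pkl','rb'));S=pickle.load(open('side0.pkl','rb'))
a=[onz(S,170+u/4,150+v/4,100) for u,v in((505,330),(592,442))]
b=[onz(T,95+u/4.5,155+v/4.5,100) for u,v in((530,462),(345,582))]
for c in(a,b): print([w2c(p).round(1) for p in c],w2c((c[0]+c[1])/2).round(1),np.linalg.norm(c[0]-c[1]))
E
```

```text
[array([-133.9,  -56.9,  100. ]), array([-135.5,   57. ,  100. ])] [-1.347e+02  1.000e-01  1.000e+02] 113.83597946782157
[array([-136.5,  -59. ,  100. ]), array([-133. ,   55.1,  100. ])] [-134.7   -1.9  100. ] 114.15766861487857
```

```bash
sed -i 's/C0=np.array(\[494.,410.,0.\])/C0=np.array([492.5,407.8,0.])/' h.py; python3 -c "
from h import *
go(c2w([-132,0,102]),YAW)"
```

```text
t=1.4 g=[384.1 344.9 184.3] chest=[-125.     8.9  184.3] w=27.6 tiltz=[-0.006 -0.004 -1.   ] d_tool=[-0.0087 -0.0066  0.0824] turn=0.030 F= [-0.5  0.9 -0. ] Fc= [ 0.1  1.  -0. ] tau [0.02 0.01 0.05]
```

```bash
python3 -m handwheel '[-0.009,-0.007,0.02,0.03,0.68, 0,0,0.015,0,0.68, 0,0,0,0,0.68]'; python3 -c "
from h import *
go(c2w([-132,0,102]),YAW)"
```

```text
t: 1.7
eef_pos: [381.2, 339.0, 131.4]
eef_rot: [[-0.572, 0.82, -0.005], [0.82, 0.572, -0.0], [0.003, -0.004, -1.0]]
ft_force: [0.1, -1.2, -0.4]
width: 27.4
t=1.7 g=[381.3 339.  150.1] chest=[-130.6    5.6  150.1] w=27.4 tiltz=[-0.005 -0.    -1.   ] d_tool=[-0.0057 -0.0013  0.0481] turn=0.012 F= [ 0.1 -1.2 -0.4] Fc= [-0.6 -1.  -0.4] tau [-0.04  0.01  0.03]
```

```bash
python3 -m handwheel '[-0.004,-0.001,0.015,0.01,0.68, -0.001,-0.001,0.015,0,0.68, 0,0,0.01,0,0.68, 0,0,0.005,0,0.68]'; python3 -c "
from h import *
go(c2w([-132,0,101]),YAW)"
```

```text
t: 2.1
eef_pos: [380.8, 341.7, 88.7]
eef_rot: [[-0.576, 0.818, -0.002], [0.818, 0.576, 0.006], [0.006, 0.002, -1.0]]
ft_force: [0.0, -0.5, 0.5]
width: 27.1
t=2.1 g=[380.8 341.6 107.4] chest=[-129.6    8.   107.4] w=27.1 tiltz=[-0.002  0.006 -1.   ] d_tool=[-0.008  -0.0026  0.0063] turn=0.017 F= [ 0.  -0.5  0.5] Fc= [-0.3 -0.4  0.5] tau [-0.01  0.03  0.04]
```

```bash
python3 -m handwheel '[-0.006,-0.002,0.005,0,0.68, 0,0,0.001,0,0.8, 0,0,0,0,0.9, 0,0,0,0,0.9, 0,0,0,0,0.9]'; python3 -c "
from h import *
go(c2w([-132,0,100]),YAW)"
```

```text
t: 2.6
eef_pos: [383.8, 338.1, 83.5]
eef_rot: [[-0.577, 0.817, 0.001], [0.817, 0.577, 0.01], [0.007, 0.007, -1.0]]
ft_force: [1.5, 1.3, -3.3]
width: 9.2
t=2.6 g=[383.8 337.9 102.2] chest=[-129.2    3.3  102.2] w=9.2 tiltz=[ 0.001  0.01  -1.   ] d_tool=[-0.0033 -0.0028  0.0022] turn=0.018 F= [ 1.5  1.3 -3.3] Fc= [ 2.   0.2 -3.3] tau [ 0.21 -0.14 -0.15]
```

```bash
python3 -m handwheel '[0,0,0,0,1, 0,0,0,0,1, 0,0,0,0,1]'; python3 -c "
from h import *
go(c2w([-132,0,100]),YAW)"
```

```text
t: 2.9
eef_pos: [383.7, 338.1, 83.5]
eef_rot: [[-0.577, 0.817, 0.001], [0.817, 0.577, 0.01], [0.007, 0.007, -1.0]]
ft_force: [0.6, 0.5, -3.8]
width: 8.8
t=2.9 g=[383.7 337.9 102.2] chest=[-129.3    3.3  102.2] w=8.8 tiltz=[ 0.001  0.01  -1.   ] d_tool=[-0.0033 -0.0028  0.0021] turn=0.018 F= [ 0.6  0.5 -3.8] Fc= [ 0.8  0.1 -3.8] tau [ 0.24 -0.14 -0.14]
```

```bash
cat >> h.py <<'E'
G0=np.array([383.7,337.9,100.])
def arc(hx=None):
    s=arm.sense();R=np.array(s['eef_rot']);g=np.array(s['eef_pos'])-arm.pinch_z*R[:,2]
    u=RC[:,0]
    p=np.array([(g-G0)@u,g[2]-102.2]);v=np.array([222-p[0],p[1]]);th=np.arctan2(v[1],v[0]);r=np.hypot(*v)
    F=np.array(s['ft_force']);f=np.array([F@u,F[2]]);t=np.array([np.sin(th),np.cos(th)]);n=np.array([-np.cos(th),np.sin(th)])
    print(f't={s["t"]:.1f} th={th:.3f} r={r:.1f} y={(g-G0)@RC[:,1]:.1f} Ftan={f@t:.1f} Frad(out)={f@n:.1f} w={s["width"]:.1f} jaw={np.degrees(np.arctan2(R[1,1],R[0,1])):.1f} tz={R[:,2].round(3)}')
    # ideal step rows (dy,dz) in m for next th
    for k in range(1,6):
        a=th+0.05*k; q=np.array([222*(1-np.cos(a)),222*np.sin(a)]); a0=a-.05;q0=p if k==1 else np.array([222*(1-np.cos(a0)),222*np.sin(a0)])
        d=(q-q0)/1000;print(f'({d[0]:.4f},{-d[1]:.4f})',end=' ')
    print()
E
python3 -m handwheel '[0,0.0003,-0.011,0,1, 0,0.001,-0.011,0,1, 0,0.0014,-0.011,0,1, 0,0.002,-0.011,0,1, 0,0.0025,-0.011,0,1]'|head -1; python3 -c "
from h import *
arc()"
```

```text
t: 3.4
t=3.4 th=0.262 r=222.2 y=-0.1 Ftan=-3.6 Frad(out)=-6.9 w=8.9 jaw=35.2 tz=[ 0.001  0.01  -1.   ]
(0.0034,-0.0106) (0.0037,-0.0105) (0.0042,-0.0103) (0.0047,-0.0101) (0.0052,-0.0098)
```

```bash
python3 -m handwheel '[0,0.0038,-0.0106,0,1, 0,0.0037,-0.0105,0,1, 0,0.0042,-0.0103,0,1, 0,0.0047,-0.0101,0,1, 0,0.0052,-0.0098,0,1]'|head -1; python3 -c "
from h import *
arc()"
```

```text
t: 3.9
t=3.9 th=0.532 r=223.0 y=-0.1 Ftan=-5.5 Frad(out)=-9.3 w=8.9 jaw=35.2 tz=[ 0.001  0.009 -1.   ]
(0.0067,-0.0089) (0.0063,-0.0091) (0.0068,-0.0088) (0.0072,-0.0084) (0.0076,-0.0081)
```

```bash
python3 -m handwheel '[0,0.0075,-0.0085,0,1, 0,0.0065,-0.0090,0,1, 0,0.007,-0.0087,0,1, 0,0.0073,-0.0084,0,1, 0,0.0077,-0.008,0,1]'|head -1; python3 -c "
from h import *
arc()"
```

```text
t: 4.4
t=4.4 th=0.783 r=224.2 y=-0.2 Ftan=-3.4 Frad(out)=-2.3 w=8.9 jaw=35.2 tz=[-0.01  0.   -1.  ]
(0.0096,-0.0061) (0.0084,-0.0073) (0.0087,-0.0068) (0.0091,-0.0064) (0.0094,-0.0059)
```

```bash
python3 -m handwheel '[0,0.0064,-0.0062,0,1, 0,0.0066,-0.0059,0,1, 0,0.0069,-0.0057,0,1, 0,0.0071,-0.0054,0,1, 0,0.0073,-0.0051,0,1]'|head -1; python3 -c "
from h import *
arc()"
```

```text
t: 4.9
t=4.9 th=0.992 r=225.5 y=-0.2 Ftan=-2.5 Frad(out)=0.6 w=8.8 jaw=35.2 tz=[-0.014 -0.004 -1.   ]
(0.0113,-0.0029) (0.0097,-0.0054) (0.0100,-0.0049) (0.0102,-0.0044) (0.0104,-0.0038)
```

```bash
python3 -m handwheel '[0,0.0026,-0.0016,0,1, 0,0.0026,-0.0016,0,1, 0,0.0026,-0.0015,0,1, 0,0.0027,-0.0015,0,1, 0,0,0,0,1]'|head -1; python3 -c "
from h import *
arc()"
```

```text
t: 5.4
t=5.4 th=1.054 r=225.7 y=-0.2 Ftan=-2.6 Frad(out)=0.3 w=8.9 jaw=35.2 tz=[-0.015 -0.004 -1.   ]
(0.0116,-0.0020) (0.0100,-0.0048) (0.0103,-0.0042) (0.0105,-0.0037) (0.0106,-0.0032)
```

```bash
A="python3 -c 'from h import *;arc()'"; python3 -m handwheel '[0,0.0016,-0.0008,0,1, 0,0.0016,-0.0008,0,1, 0,0.0016,-0.0008,0,1, 0,0.0016,-0.0008,0,1, 0,0.0016,-0.0008,0,1]'|grep force;eval $A|head -1; python3 -m handwheel '[0,0.0016,-0.0008,0,1, 0,0.0016,-0.0008,0,1, 0,0.0016,-0.0007,0,1, 0,0.0016,-0.0007,0,1, 0,0.0016,-0.0007,0,1]'|grep force;eval $A|head -1
```

```text
ft_force: [-1.5, -0.6, -0.7]
t=5.9 th=1.096 r=226.2 y=-0.3 Ftan=-1.7 Frad(out)=0.1 w=8.7 jaw=35.2 tz=[-0.014 -0.004 -1.   ]
ft_force: [-2.3, -1.8, 0.9]
t=6.4 th=1.140 r=226.2 y=-0.3 Ftan=-2.3 Frad(out)=2.0 w=8.6 jaw=35.2 tz=[-0.014 -0.004 -1.   ]
```

```bash
A="python3 -c 'from h import *;arc()'"; python3 -m handwheel '[0,0.0014,-0.0008,0,1, 0,0.0014,-0.0008,0,1, 0,0.0014,-0.0007,0,1, 0,0.0014,-0.0007,0,1]'|grep force;eval $A|head -1; python3 -m handwheel '[0,0.0014,-0.0007,0,1, 0,0.0014,-0.0007,0,1, 0,0.0014,-0.0007,0,1]'|grep force;eval $A|head -1
```

```text
ft_force: [-3.3, -1.7, -0.1]
t=6.8 th=1.167 r=226.4 y=-0.3 Ftan=-3.4 Frad(out)=1.3 w=8.6 jaw=35.2 tz=[-0.015 -0.005 -1.   ]
ft_force: [-2.2, -1.1, 0.1]
t=7.1 th=1.197 r=226.8 y=-0.3 Ftan=-2.2 Frad(out)=1.0 w=8.3 jaw=35.2 tz=[-0.012 -0.003 -1.   ]
```

```bash
A="python3 -c 'from h import *;arc()'"; python3 -m handwheel '[0,0.0014,-0.0007,0,1, 0,0.0014,-0.0007,0,1, 0,0.0014,-0.0006,0,1]'|grep force;eval $A|head -1; python3 -m handwheel '[0,0.0014,-0.0006,0,1, 0,0.0014,-0.0006,0,1]'|grep force;eval $A|head -1;  python3 -m handwheel '[0,0.0014,-0.0006,0,1, 0,0.0014,-0.0006,0,1]'|grep force;eval $A|head -1
```

```text
ft_force: [-1.8, -2.2, 1.3]
t=7.4 th=1.219 r=226.9 y=-0.3 Ftan=-2.1 Frad(out)=2.2 w=8.7 jaw=35.2 tz=[-0.012 -0.003 -1.   ]
ft_force: [-2.0, -2.0, 0.2]
t=7.6 th=1.232 r=226.9 y=-0.3 Ftan=-2.6 Frad(out)=1.1 w=8.5 jaw=35.2 tz=[-0.013 -0.004 -1.   ]
ft_force: [-2.5, -1.7, 0.0]
t=7.8 th=1.246 r=226.9 y=-0.3 Ftan=-2.9 Frad(out)=1.0 w=8.6 jaw=35.2 tz=[-0.013 -0.004 -1.   ]
```

```bash
A="python3 -c 'from h import *;arc()'"; python3 -m handwheel '[0,0.0014,-0.0006,0,1, 0,0.0014,-0.0006,0,1]'|grep force;eval $A|head -1; python3 -m handwheel '[0,0.0014,-0.0005,0,1, 0,0.0014,-0.0005,0,1]'|grep force;eval $A|head -1;  python3 -m handwheel '[0,0.0014,-0.0005,0,1, 0,0.0014,-0.0005,0,1]'|grep force;eval $A|head -1
```

```text
ft_force: [-5.4, -3.3, -0.7]
t=8.0 th=1.255 r=226.9 y=-0.3 Ftan=-6.2 Frad(out)=1.3 w=8.4 jaw=35.2 tz=[-0.015 -0.006 -1.   ]
ft_force: [-6.2, -4.2, 0.3]
t=8.2 th=1.257 r=226.9 y=-0.3 Ftan=-7.0 Frad(out)=2.6 w=8.5 jaw=35.2 tz=[-0.021 -0.01  -1.   ]
ft_force: [-5.4, -4.5, 0.2]
t=8.4 th=1.258 r=226.9 y=-0.3 Ftan=-6.5 Frad(out)=2.3 w=8.8 jaw=35.2 tz=[-0.028 -0.015 -1.   ]
```

```bash
A="python3 -c 'from h import *;arc()'"; python3 -m handwheel '[0,0,0,0,1, 0,0,0,0,1]'|grep force;eval $A|head -1; python3 -m handwheel '[0,-0.0014,0.0005,0,1, 0,-0.0014,0.0005,0,1, 0,-0.0014,0.0005,0,1]'|grep force;eval $A|head -1;  python3 -m handwheel '[0,-0.0012,0.0004,0,1, 0,-0.0012,0.0004,0,1]'|grep force;eval $A|head -1
```

```text
ft_force: [-3.1, -2.3, -0.6]
t=8.6 th=1.253 r=226.9 y=-0.3 Ftan=-3.9 Frad(out)=0.6 w=8.7 jaw=35.2 tz=[-0.031 -0.017 -0.999]
ft_force: [-0.8, 0.2, -1.1]
t=8.9 th=1.240 r=226.9 y=-0.3 Ftan=-0.8 Frad(out)=-0.9 w=8.3 jaw=35.2 tz=[-0.027 -0.015 -1.   ]
ft_force: [1.3, 0.9, -0.6]
t=9.1 th=1.237 r=226.9 y=-0.3 Ftan=1.3 Frad(out)=-1.1 w=8.4 jaw=35.2 tz=[-0.023 -0.011 -1.   ]
```

The force turned positive and the angle stopped at 1.237 on lowering, so the stay has locked. Next I release and rise clear.

```bash
A="python3 -c 'from h import *;arc()'"; python3 -m handwheel '[0,0,0,0,0.9, 0,0,0,0,0.75, 0,0,0,0,0.65, 0,0,0,0,0.65]'|grep force;eval $A|head -1; python3 -m handwheel '[0,0,-0.01,0,0.65, 0,0,-0.03,0,0.65, 0,0,-0.04,0,0.6, 0,0,0,0,0.6]'|head -2; python3 -c "
from h import *
T=arm.get_image('top');S=arm.get_image('side')
import pickle;pickle.dump((T,S),open('o.pkl','wb'))
a=T['frame'][150:300,80:280];b=S['frame'][100:250,180:380]
cv2.imwrite('pics/o.png',cv2.resize(np.hstack([a,b])[...,::-1],None,fx=2,fy=2,interpolation=cv2.INTER_CUBIC))
go([381,209,120],0)"
```

```text
ft_force: [-0.6, -0.1, -0.4]
t=9.5 th=1.242 r=227.6 y=0.1 Ftan=-0.7 Frad(out)=-0.2 w=30.0 jaw=35.3 tz=[-0.02  -0.009 -1.   ]
t: 9.9
eef_pos: [507.1, 422.0, 382.9]
t=10.0 g=[506.6 421.6 396.3] chest=[ 19.4   3.5 396.3] w=34.4 tiltz=[-0.026 -0.014 -1.   ] d_tool=[-0.1018 -0.2172  0.2824] turn=0.617 F= [-0.6 -0.2 -0.3] Fc= [-0.6  0.2 -0.3] tau [0.04 0.02 0.03]
```

View pics/o.png

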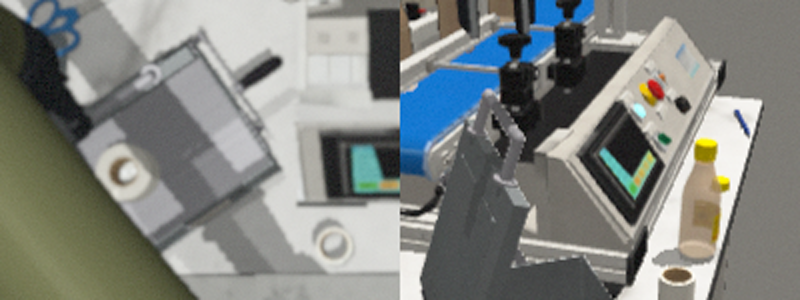

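The lid stands open on its own, with the bar at side-crop (505,125). The roll is unmoved at top-crop (333,242) and the liner roll is at (125,172).

```bash
python3 -m handwheel '[-0.01,-0.045,0,-0.14,0.45, -0.01,-0.045,0.0,-0.14,0.45, 0,-0.045,0.01,-0.14,0.45, 0,-0.045,0.02,-0.14,0.4, 0,-0.02,0.02,-0.14,0.4]'|head -2; python3 - <<'E'
from h import *
import pickle
T,S=pickle.load(open('o.pkl','rb'))
for I,n,box in((T,'T',(230,255,265,290)),(S,'S',(305,225,332,262))):
    f=I['frame'][box[1]:box[3],box[0]:box[2]].astype(int);
    P=cloud(I)[box[1]:box[3],box[0]:box[2]];k=(P[...,2]>38)&(P[...,2]<60);ys,xs=np.nonzero(k);e=cv2.fitEllipse(cv2.convexHull(np.c_[xs,ys].astype(np.int32)));c=(e[0][0]+box[0],e[0][1]+box[1]);print(n,c,e[1],onz(I,*c,48).round(1),P[k].mean(0).round(1))
f=T['frame'].astype(int);k=(f[...,0]>180)&(f[...,2]<80)&(f[...,1]>150);k[:260]=0;k[290:]=0;ys,xs=np.nonzero(k);a=xs<350;print('bottle',onz(T,xs[a].mean(),ys[a].mean(),166).round(0))
print(np.round(arm.sense()['joint_positions'],2));go([381,209,120],np.radians(80))
E
```

```text
t: 10.5
eef_pos: [386.8, 253.3, 322.6]
T (246.74974632263184, 272.5141773223877) (17.04555892944336, 17.766584396362305) [379.4 209.   48. ] [379.5 210.   46.6]
S (318.21484565734863, 239.55195999145508) (13.360736846923828, 19.116079330444336) [376.2 219.1  48. ] [377.3 213.9  44.9]
bottle [374.  65. 166.]
[-0.82 -0.08  0.17  1.72  0.01  1.55  0.7 ]
t=10.5 g=[387.5 253.8 341.2] chest=[-173.4  -68.3  341.2] w=51.4 tiltz=[-0.035 -0.025 -0.999] d_tool=[-0.01   -0.0379  0.2224] turn=-0.047 F= [0.8 0.  0.3] Fc= [ 0.6 -0.4  0.3] tau [ 0.01 -0.08 -0.  ]
```

```bash
python3 -m handwheel '[-0.006,-0.02,0.03,-0.04,0.25, -0.004,-0.015,0.04,0,0.25, 0,0,0.045,0,0.25, 0,0,0.045,0,0.25, 0,0,0,0,0.25]'|head -2; python3 - <<'E'
from h import *
go([379,210.5,40],np.radians(80))
E
```

```text
t: 11.0
eef_pos: [377.5, 205.3, 153.6]
t=11.0 g=[378.3 205.8 172.3] chest=[-208.  -102.9  172.3] w=64.1 tiltz=[-0.041 -0.027 -0.999] d_tool=[-0.0046  0.0093  0.132 ] turn=-0.004 F= [ 0.2  0.4 -0.1] Fc= [ 0.4  0.2 -0.1] tau [ 0.01  0.01 -0.  ]
```

```bash
python3 -m handwheel '[-0.003,0.006,0.035,0,0.25, -0.002,0.003,0.035,0,0.25, 0,0,0.02,0,0.25, 0,0,0,0,0.25]'|head -2; python3 - <<'E'
from h import *
T=arm.get_image('top');S=arm.get_image('side')
a=T['frame'][220:320,160:320];b=S['frame'][170:270,260:420]
cv2.imwrite('pics/r.png',cv2.resize(np.hstack([a,b])[...,::-1],None,fx=2.5,fy=2.5,interpolation=cv2.INTER_CUBIC))
go([379,210.5,39],np.radians(80))
E
```

```text
t: 11.4
eef_pos: [383.0, 213.6, 65.8]
t=11.5 g=[385.5 215.2  86.9] chest=[-196.7  -99.1   86.9] w=64.4 tiltz=[-0.033 -0.021 -0.999] d_tool=[ 0.0042 -0.0046  0.0482] turn=-0.003 F= [-0.1 -0.3  0.4] Fc= [-0.2 -0.2  0.4] tau [ 0.07 -0.05  0.02]
```

View pics/r.png

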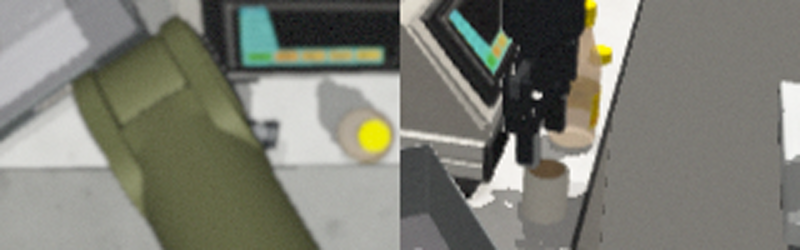

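The side crop shows the fingers above the roll (546,170), about 6 mm too far in +x. That agrees with the pose reading, so I correct it and go down.

```bash
python3 -m handwheel '[0.005,-0.005,0.012,0,0.25, 0,0,0.005,0,0.25, 0,0,0.0,0,0.25]'|head -2; python3 - <<'E'
from h import *
go([379,210.5,38],np.radians(80))
E
```

```text
t: 11.8
eef_pos: [381.0, 212.3, 54.7]
t=11.8 g=[381.5 212.6  73.4] chest=[-201.5  -99.1   73.4] w=63.9 tiltz=[-0.027 -0.016 -1.   ] d_tool=[ 0.0013 -0.0018  0.0355] turn=-0.003 F= [ 0.6  0.7 -0.1] Fc= [ 0.9  0.3 -0.1] tau [-0.03 -0.    0.02]
```

```bash
python3 -m handwheel '[0.001,-0.002,0.015,0,0.25, 0.001,-0.001,0.012,0,0.25, 0,0,0.004,0,0.25, 0,0,0.0,0,0.25]'|head -2; python3 - <<'E'
from h import *
go([379,210.5,38],np.radians(80))
E
```

```text
t: 12.2
eef_pos: [379.0, 210.2, 24.5]
t=12.2 g=[379.4 210.4  43.2] chest=[-204.4  -99.7   43.2] w=64.6 tiltz=[-0.024 -0.013 -1.   ] d_tool=[0.0003 0.0001 0.0052] turn=-0.003 F= [-0.   0.2 -0.5] Fc= [ 0.1  0.2 -0.5] tau [ 0.02 -0.03 -0.03]
```

```bash
python3 -m handwheel '[0,0,0.006,0,0.25, 0,0,0.002,0,0.4, 0,0,0,0,0.6, 0,0,0,0,0.6, 0,0,0,0,0.6]'|tail -2; python3 -m handwheel '[0,0,0,0,0.6, 0,0,-0.01,0,0.6, 0,0,-0.03,0,0.6, 0,0,-0.04,0,0.6, 0,0,-0.04,0,0.6]'; python3 - <<'E'
from h import *
go(c2w([-38,-42,320]),np.radians(80))
E
```

```text
ft_force: [-0.3, 0.0, -1.1]
width: 42.7
t: 13.2
eef_pos: [378.6, 209.5, 137.1]
eef_rot: [[-0.984, 0.177, -0.032], [0.178, 0.984, -0.02], [0.028, -0.026, -0.999]]
ft_force: [0.8, 1.3, 0.0]
width: 42.6
t=13.2 g=[379.2 209.8 155.8] chest=[-205.  -100.   155.8] w=42.6 tiltz=[-0.032 -0.02  -0.999] d_tool=[-0.074   0.154  -0.1704] turn=-0.003 F= [0.8 1.3 0. ] Fc= [1.4 0.7 0. ] tau [ 0.03 -0.12  0.03]
```

```bash
python3 -m handwheel '[0.01,0.04,-0.02,0,0.6, 0.01,0.045,-0.02,0,0.6, 0,0.045,-0.005,0,0.6, 0,0,0,0,0.6]'|head -2; python3 - <<'E'
from h import *
go(c2w([-43,-42,190]),np.radians(80))
E
```

```text
t: 13.6
eef_pos: [387.3, 347.6, 192.4]
t=13.6 g=[387.7 347.7 211.1] chest=[-120.4    9.2  211.1] w=42.7 tiltz=[-0.02  -0.007 -1.   ] d_tool=[-0.0914  0.0183  0.0192] turn=-0.009 F= [-0.8 -0.8 -1.4] Fc= [-1.1 -0.2 -1.4] tau [ 0.01  0.04 -0.  ]
```

```bash
python3 -m handwheel '[-0.025,0,0.002,0,0.6, -0.03,0,0.002,0,0.6, -0.02,0,0.002,0,0.6, 0,0,0,0,0.6, 0,0,0,0,0.6]'|head -2; python3 - <<'E'
from h import *
go(c2w([-43,-42,120]),np.radians(80))
T=arm.get_image('top');S=arm.get_image('side')
a=T['frame'][150:290,90:290];b=S['frame'][120:260,180:380]
cv2.imwrite('pics/p.png',cv2.resize(np.hstack([a,b])[...,::-1],None,fx=2,fy=2,interpolation=cv2.INTER_CUBIC))
E
```

```text
t: 14.1
eef_pos: [461.6, 334.0, 187.4]
t=14.1 g=[462.  334.2 206.1] chest=[-66.6 -43.8 206.1] w=42.6 tiltz=[-0.02  -0.008 -1.   ] d_tool=[-0.0172  0.0188  0.0856] turn=-0.004 F= [ 0.2 -1.1 -0.6] Fc= [-0.4 -1.  -0.6] tau [0.01 0.02 0.  ]
```

View pics/p.png

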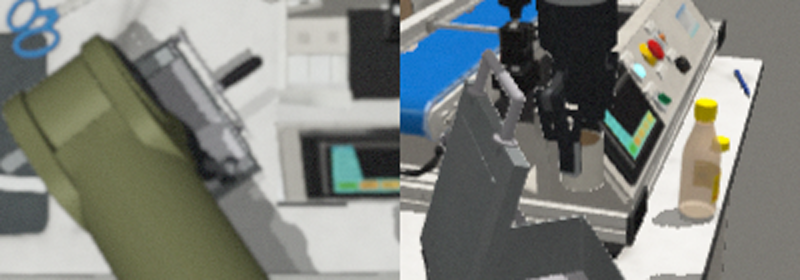

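The roll hangs upright in the jaws (side crop 583,160), short of its target by the amount the pose shows, with the lid clear behind it.

```bash
python3 -m handwheel '[-0.016,0.018,0,0,0.6, 0,0,0.025,0,0.6, 0,0,0.025,0,0.6, 0,0,0,0,0.6]'|head -2; python3 - <<'E'
from h import *
go(c2w([-43,-42,66]),np.radians(80))
E
```

```text
t: 14.6
eef_pos: [476.0, 351.6, 138.3]
t=14.6 g=[476.4 351.7 157. ] chest=[-44.9 -37.4 157. ] w=42.4 tiltz=[-0.019 -0.004 -1.   ] d_tool=[-0.0062 -0.0013  0.091 ] turn=0.002 F= [-0.6 -0.9 -0.8] Fc= [-1.  -0.4 -0.8] tau [-0.02  0.01 -0.02]
```

```bash
python3 -m handwheel '[-0.004,-0.003,0.02,0,0.6, 0,0,0.02,0,0.6, 0,0,0.02,0,0.6, 0,0,0.01,0,0.6, 0,0,0,0,0.6]'|grep for; python3 - <<'E'
from h import *
go(c2w([-43,-42,66]),np.radians(80))
E
```

```text
ft_force: [0.4, -0.2, -1.3]
t=15.1 g=[477.  351.4  91.8] chest=[-44.5 -37.9  91.8] w=42.4 tiltz=[-0.015  0.001 -1.   ] d_tool=[-0.0043 -0.0019  0.0257] turn=0.007 F= [ 0.4 -0.2 -1.3] Fc= [ 0.3 -0.4 -1.3] tau [-0.01 -0.03 -0.01]
```

```bash
python3 -m handwheel '[-0.002,-0.002,0.015,0,0.6, 0,0,0.004,0,0.6, 0,0,0.002,0,0.6]'|grep for;python3 -c "
from h import *
go(c2w([-43,-42,63]))"; python3 -m handwheel '[0,0,0.002,0,0.6, 0,0,0.002,0,0.6]'|grep for; python3 -c "
from h import *
go(c2w([-43,-42,63]))"
```

```text
ft_force: [-0.3, -0.2, -0.1]
t=15.4 g=[479.6 350.7  72.7] chest=[-42.8 -40.   72.7] w=42.8 tiltz=[-0.012  0.005 -1.   ] d_tool=[-0.0014 -0.0016  0.0097] F= [-0.3 -0.2 -0.1] Fc= [-0.4 -0.  -0.1] tau [0.03 0.01 0.01]
ft_force: [0.5, 0.3, 5.1]
t=15.6 g=[480.3 351.1  69.5] chest=[-41.9 -40.   69.5] w=42.2 tiltz=[-0.01   0.006 -1.   ] d_tool=[-0.0007 -0.0022  0.0065] F= [0.5 0.3 5.1] Fc= [ 0.5 -0.1  5.1] tau [-0.14  0.01 -0.01]
```

```bash
python3 -m handwheel '[0,0,0,0,0.45, 0,0,0,0,0.33, 0,0,0,0,0.33]'|tail -2; python3 -m handwheel '[0,0,-0.01,0,0.33, 0,0,-0.02,0,0.33, 0,0,-0.03,0,0.33, 0,0,-0.04,0,0.33, 0.02,0,-0.04,0,0.33]'|tail -2; python3 -m handwheel '[0.045,0,-0.045,0,0.33, 0.045,0,-0.045,0,0.33, 0.045,0,-0.045,0,0.5, 0.045,0,-0.045,0,0.5]'|tail -2;python3 - <<'E'
from h import *
T=arm.get_image('top');S=arm.get_image('side')
import pickle;pickle.dump((T,S),open('o2.pkl','wb'))
a=T['frame'][150:290,90:290];b=S['frame'][120:260,180:380]
cv2.imwrite('pics/q.png',cv2.resize(np.hstack([a,b])[...,::-1],None,fx=2,fy=2,interpolation=cv2.INTER_CUBIC))
go(c2w([0,-157,250]),YAW);print(np.round(arm.sense()['joint_positions'],2))
E
```

```text
ft_force: [0.0, -0.6, 0.1]
width: 57.1
ft_force: [0.0, 0.4, 1.4]
width: 57.2
ft_force: [0.3, 0.5, 1.0]
width: 42.9
t=16.9 g=[322.4 376.7 363.4] chest=[-158.2   69.9  363.4] w=42.9 tiltz=[-0.009  0.01  -1.   ] d_tool=[-0.2726 -0.0544  0.11  ] turn=0.804 F= [0.9 0.6 0.2] Fc= [1.  0.  0.2] tau [ 0.   -0.05 -0.01]
[-0.97 -0.04  0.06  1.64 -0.01  1.55  0.49]
```

View pics/q.png

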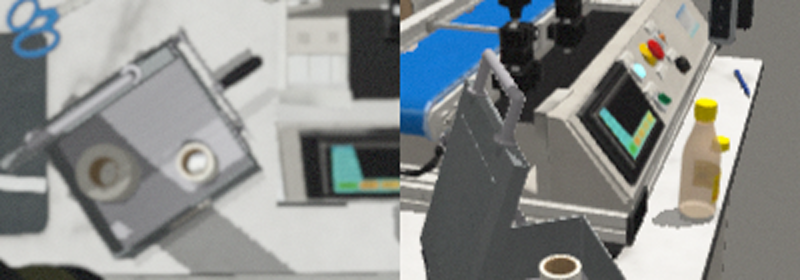

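The roll stands upright in the right half (top crop 195,162) and the liner roll is untouched at (107,172). The lid is open and the grip is at top crop (240,72). Next I measure the grip.

```bash
python3 - <<'E'
from h import *
import pickle
T,S=pickle.load(open('o2.pkl','rb'));P=cloud(T)
f=T['frame'].astype(int);g=(f.max(2)<70).astype(np.uint8);g[:175]=0;g[200:]=0;g[:,:196]=0;g[:,225:]=0
n,l,st,c=cv2.connectedComponentsWithStats(g);i=1+np.argmax(st[1:,4]);print(st[i],c[i])
ys,xs=np.nonzero(l==i);r=cv2.minAreaRect(np.c_[xs,ys].astype(np.float32));print(r)
Z=P[l==i];print(np.percentile(Z[:,2],[10,25,50,75,90]).round(1))
bp=cv2.boxPoints(r);e=sorted([((bp[a]+bp[(a+1)%4])/2) for a in range(4)],key=lambda q:q[0]);A,B=e[0],e[-1]
for z in (100,110,120,125,130,135): print(z,w2c(onz(T,*A,z)).round(1),w2c(onz(T,*B,z)).round(1),w2c(onz(T,*c[i],z)).round(1))
# calibration: pivots ; also shut grip position in first picture
T0=pickle.load(open('top0.pkl','rb'));print('shut',w2c(onz(T0,205.24,177.32,32)).round(1))
print('roll',w2c(onz(T,90+195/2,150+162/2,75)).round(1))
E
```

```text
[201 179  19  14 101] [210.08910891 185.46534653]
((209.99998474121094, 185.49998474121094), (4.714951038360596, 21.0786075592041), 56.30992889404297)
[138.6 139.7 141.2 142.3 143.7]
100 [  11.6 -123.   100. ] [  10.9 -172.9  100. ] [  11.2 -148.1  100. ]
110 [   9.2 -123.3  110. ] [   8.5 -172.8  110. ] [   8.8 -148.3  110. ]
120 [   6.8 -123.7  120. ] [   6.2 -172.7  120. ] [   6.4 -148.4  120. ]
125 [   5.6 -123.9  125. ] [   5.  -172.6  125. ] [   5.2 -148.4  125. ]
130 [   4.4 -124.   130. ] [   3.8 -172.6  130. ] [   4.  -148.5  130. ]
135 [   3.2 -124.2  135. ] [   2.6 -172.5  135. ] [   2.8 -148.6  135. ]
shut [  51.9 -148.9   32. ]
roll [-43.6 -41.3  75. ]
```

```bash
python3 - <<'E'
from h import *
import pickle
T0=pickle.load(open('top0.pkl','rb'));P=cloud(T0);ok=T0['z_map']>0
C=(P-C0)@RC
for cx in (5,30,50):
  for zmin in (15,35,60,90,130,180):
    k=ok&(P[...,2]>zmin)&(np.abs(C[...,0]-cx)<90)&(C[...,1]<-108)&(C[...,1]>-157-90)&~((np.abs(C[...,0]-50)<20)&(C[...,1]>-185)&(P[...,2]<60))
    q=C[k]-[cx,-157,0]
    if len(q): d=np.abs(q[:,:2]).max(1);j=np.argsort(d)[:1];print(cx,zmin,len(q),d[j].round(0),q[j].round(0).tolist())
E
```

```text
5 15 1791 [23.] [[-23.0, -23.0, 84.0]]
5 35 1791 [23.] [[-23.0, -23.0, 84.0]]
5 60 1761 [23.] [[-23.0, -23.0, 84.0]]
5 90 1127 [31.] [[-27.0, -31.0, 91.0]]
5 130 696 [53.] [[53.0, -53.0, 189.0]]
5 180 650 [53.] [[53.0, -53.0, 189.0]]
30 15 1495 [34.] [[-34.0, -33.0, 82.0]]
30 35 1495 [34.] [[-34.0, -33.0, 82.0]]
30 60 1465 [34.] [[-34.0, -33.0, 82.0]]
30 90 841 [38.] [[-30.0, 38.0, 90.0]]
30 130 457 [52.] [[36.0, -52.0, 178.0]]
30 180 422 [52.] [[40.0, -52.0, 180.0]]
50 15 1324 [38.] [[-24.0, 38.0, 64.0]]
50 35 1324 [38.] [[-24.0, 38.0, 64.0]]
50 60 1295 [38.] [[-24.0, 38.0, 64.0]]
50 90 762 [47.] [[-47.0, 39.0, 90.0]]
50 130 442 [52.] [[16.0, -52.0, 178.0]]
50 180 407 [52.] [[20.0, -52.0, 180.0]]
```

```bash
python3 -m handwheel '[0,0,0,0.14,0.62, 0,0,0,0.14,0.62, 0,0,0,0.14,0.62, 0,0,0,0.14,0.62, 0,0,0,0.14,0.62]'|head -2; python3 -m handwheel '[0,0,0,0.1,0.62, 0,0,0,0,0.62]'|head -1; python3 -c "
from h import *
go(c2w([5,-157,250]),YAW);print(np.round(arm.sense()['joint_positions'],2))"
```

```text
t: 17.4
eef_pos: [322.5, 375.8, 348.4]
t: 17.6
t=17.6 g=[323.3 374.5 367.3] chest=[-158.6   67.6  367.3] w=32.3 tiltz=[-0.005  0.013 -1.   ] d_tool=[-0.2214  0.1696  0.1148] turn=-0.029 F= [0.3 0.1 1. ] Fc= [ 0.3 -0.1  1. ] tau [-0.06 -0.01 -0.02]
[-0.95 -0.05  0.05  1.63 -0.01  1.55 -0.34]
```

```bash
python3 -m handwheel '[-0.045,0.02,0.005,-0.03,0.62, -0.045,0.03,0.01,0,0.62, -0.045,0.03,0.01,0,0.62, -0.045,0.03,0.02,0,0.62, -0.03,0.03,0.02,0,0.62]'|head -2; python3 -m handwheel '[0,0,0,0,0.62]'|head -1; python3 -c "
from h import *
go(c2w([5,-157,180]),YAW);print(np.round(arm.sense()['joint_positions'],2))"
```

```text
t: 18.1
eef_pos: [547.1, 289.3, 289.2]
t: 18.2
t=18.2 g=[550.9 284.  302.6] chest=[ -21.2 -135.2  302.6] w=32.5 tiltz=[-0.001  0.014 -1.   ] d_tool=[-0.0239  0.0248  0.1225] turn=0.026 F= [ 0.5 -0.8 -0.8] Fc= [-0.  -0.9 -0.8] tau [ 0.02  0.04 -0.02]
[-0.73  0.23  0.26  1.47 -0.07  1.45  0.16]
```

```bash
python3 -m handwheel '[-0.02,0.012,0.02,0.02,0.62, 0,0.01,0.03,0,0.62, 0,0,0.03,0,0.62, 0,0,0,0,0.62, 0,0,0,0,0.62]'|head -2; python3 - <<'E'
from h import *
go(c2w([5,-157,132]),YAW)
T=arm.get_image('top');S=arm.get_image('side')
a=T['frame'][110:260,140:290];b=S['frame'][120:270,200:350]
cv2.imwrite('pics/g.png',cv2.resize(np.hstack([a,b])[...,::-1],None,fx=2.6,fy=2.6,interpolation=cv2.INTER_CUBIC))
E
```

```text
t: 18.7
eef_pos: [582.1, 281.1, 203.1]
t=18.7 g=[582.1 280.8 221.8] chest=[   2.7 -155.4  221.8] w=32.6 tiltz=[-0.001  0.014 -1.   ] d_tool=[-0.0027  0.0016  0.0898] turn=0.013 F= [ 0.4 -0.4  0.1] Fc= [ 0.1 -0.6  0.1] tau [-0.07 -0.01 -0.02]
```

View pics/g.png

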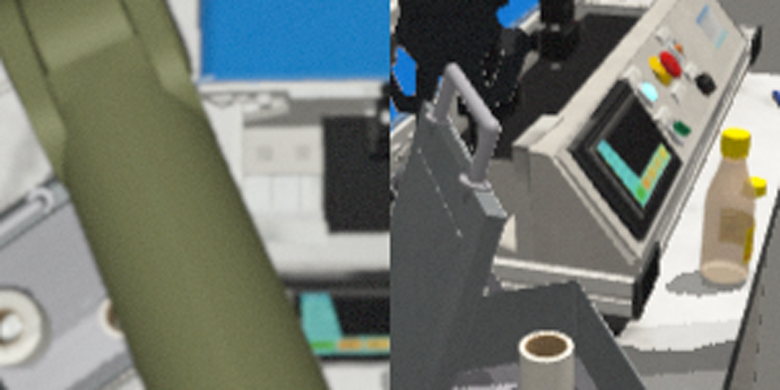

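The arm hides the grip in both views, so I go down by the numbers with a wide jaw, leaving 12 mm on each side.

```bash
python3 -m handwheel '[-0.002,0.002,0.02,0.01,0.5, -0.001,0,0.02,0,0.5, 0,0,0,0,0.5]'|head -2; python3 -c "
from h import *
go(c2w([5,-157,132]),YAW)"
```

```text
t: 19.1
eef_pos: [587.9, 282.9, 170.2]
t=19.1 g=[587.7 282.5 188.9] chest=[   8.3 -157.1  188.9] w=42.8 tiltz=[ 0.009  0.021 -1.   ] d_tool=[-0.0005 -0.0044  0.0569] turn=0.006 F= [-0.3 -1.1 -0.6] Fc= [-0.9 -0.8 -0.6] tau [-0.03  0.01 -0.02]
```

```bash
python3 -m handwheel '[0,-0.005,0.008,0,0.5, 0,-0.001,0.01,0,0.5, 0,0,0,0,0.5]'|head -2; python3 -c "
from h import *
go(c2w([5,-157,132]),YAW)"
```

```text
t: 19.4
eef_pos: [584.3, 281.1, 156.0]
t=19.4 g=[584.  280.6 174.7] chest=[   4.2 -156.6  174.7] w=42.8 tiltz=[ 0.015  0.025 -1.   ] d_tool=[-0.0009 -0.0003  0.0427] turn=0.007 F= [ 0.7 -0.3  0.1] Fc= [ 0.4 -0.6  0.1] tau [-0.01  0.05 -0.01]
```

```bash
python3 -m handwheel '[0,-0.0005,0.01,0,0.5, 0,-0.0005,0.01,0,0.5, 0,0,0,0,0.5]'|grep for; python3 -c "
from h import *
go(c2w([5,-157,132]),YAW)"
```

```text
ft_force: [-0.4, -0.1, -0.0]
t=19.7 g=[583.8 280.9 154.3] chest=[   4.2 -156.3  154.3] w=42.7 tiltz=[ 0.016  0.026 -1.   ] d_tool=[-0.001   0.0002  0.0223] turn=0.007 F= [-0.4 -0.1 -0. ] Fc= [-0.5  0.1 -0. ] tau [-0.05  0.03  0.  ]
```

```bash
python3 -m handwheel '[0,0.0005,0.01,0,0.5, 0,0,0.009,0,0.5, 0,0,0,0,0.5]'|grep for; python3 -c "
from h import *
go(c2w([5,-157,132]),YAW)"
```

```text
ft_force: [-0.3, -0.2, 0.3]
t=20.0 g=[584.5 281.7 133.2] chest=[   5.2 -156.   133.2] w=42.7 tiltz=[ 0.016  0.025 -1.   ] d_tool=[-0.001  -0.0002  0.0011] turn=0.007 F= [-0.3 -0.2  0.3] Fc= [-0.3  0.   0.3] tau [-0.01  0.07 -0.01]
```

Close on the grip, in steps.

```bash
python3 -m handwheel '[0,0,0,0,0.65, 0,0,0,0,0.7, 0,0,0,0,0.75, 0,0,0,0,0.8]'|tail -2; python3 -c "
from h import *
go(c2w([5,-157,132]),YAW)";python3 -m handwheel '[0,0,0,0,0.9, 0,0,0,0,0.9, 0,0,0,0,0.9]'|tail -2; python3 -c "
from h import *
go(c2w([5,-157,132]),YAW)"
```

```text
ft_force: [-1.7, -0.4, -0.8]
width: 17.1
t=20.4 g=[584.1 281.3 132.8] chest=[   4.7 -156.1  132.8] w=17.1 tiltz=[ 0.014  0.024 -1.   ] d_tool=[-0.0009  0.0003  0.0008] turn=0.007 F= [-1.7 -0.4 -0.8] Fc= [-1.6  0.6 -0.8] tau [-0.16  0.24  0.02]
ft_force: [-0.6, 0.1, -0.8]
width: 15.7
t=20.7 g=[583.9 281.2 133.2] chest=[   4.5 -156.1  133.2] w=15.7 tiltz=[ 0.014  0.024 -1.   ] d_tool=[-0.0009  0.0005  0.0012] turn=0.007 F= [-0.6  0.1 -0.8] Fc= [-0.4  0.4 -0.8] tau [-0.1   0.19  0.01]
```

```bash
cat >> h.py <<'E'
def kn(px=-35.7,pz=57.,st=0.05):
    s=arm.sense();R=np.array(s['eef_rot']);g=np.array(s['eef_pos'])-arm.pinch_z*R[:,2];c=w2c(g)
    v=np.array([c[0]-px,c[2]-pz]);ph=np.arctan2(v[1],v[0]);r=np.hypot(*v);F=RC.T@np.array(s['ft_force']);f=F[[0,2]]
    print(f't={s["t"]:.1f} c={c.round(1)} phi={ph:.3f} r={r:.1f} Fdown-tan={f@[np.sin(ph),-np.cos(ph)]:.1f} Frad={f@[np.cos(ph),np.sin(ph)]:.1f} Fc={F.round(1)} tau={np.round(s["torque"],2)} w={s["width"]:.1f} tz={(RC.T@R[:,2]).round(3)}')
    for k in range(5):
        a=ph-st*(k+.5);print(f'({86*st*np.sin(a)/1000:.4f},{86*st*np.cos(a)/1000:.4f})',end=' ')
    print()
E
python3 -m handwheel '[0,0.0026,0.0014,0,0.9, 0,0.0026,0.0015,0,0.9, 0,0.0025,0.0016,0,0.9, 0,0.0025,0.0017,0,0.9]'|grep for; python3 -c "
from h import *
kn()"
```

```text
ft_force: [-0.9, -0.2, -1.2]
t=21.1 c=[  15.  -156.1  126.6] phi=0.941 r=86.1 Fdown-tan=-0.0 Frad=-1.5 Fc=[-0.9  0.3 -1.2] tau=[-0.19  0.22 -0.03] w=15.1 tz=[ 0.024  0.012 -1.   ]
(0.0034,0.0026) (0.0033,0.0028) (0.0031,0.0029) (0.0030,0.0031) (0.0028,0.0032)
```

```bash
python3 -m handwheel '[0,0.0034,0.0026,0,0.9, 0,0.0033,0.0028,0,0.9, 0,0.0031,0.0029,0,0.9, 0,0.003,0.0031,0,0.9, 0,0.0028,0.0032,0,0.9]'|grep for; python3 -c "
from h import *
kn()"
```

```text
ft_force: [-0.9, 0.4, -2.8]
t=21.6 c=[  32.3 -156.1  110. ] phi=0.662 r=86.2 Fdown-tan=1.9 Frad=-2.1 Fc=[-0.5  0.9 -2.8] tau=[-0.22  0.1  -0.1 ] w=15.2 tz=[ 0.023  0.012 -1.   ]
(0.0026,0.0035) (0.0024,0.0036) (0.0022,0.0037) (0.0020,0.0038) (0.0018,0.0039)
```

```bash
python3 -m handwheel '[0,0.0026,0.0035,0,0.9, 0,0.0024,0.0036,0,0.9, 0,0.0022,0.0037,0,0.9, 0,0.002,0.0038,0,0.9, 0,0.0018,0.0039,0,0.9]'|grep for; python3 -c "
from h import *
kn()"
```

```text
ft_force: [1.9, 0.6, -8.7]
t=22.1 c=[  44.9 -156.    87.6] phi=0.363 r=86.2 Fdown-tan=8.9 Frad=-1.3 Fc=[ 2.  -0.6 -8.7] tau=[ 0.06 -0.46 -0.13] w=15.7 tz=[ 0.023  0.011 -1.   ]
(0.0014,0.0041) (0.0012,0.0041) (0.0010,0.0042) (0.0008,0.0042) (0.0006,0.0043)
```

```bash
python3 -m handwheel '[0,0.001,0.0027,0,0.95, 0,0.0009,0.0027,0,0.95, 0,0.0008,0.0028,0,0.95, 0,0.0007,0.0028,0,0.95, 0,0.0006,0.0029,0,0.95]'|grep for; python3 -c "
from h import *
kn(st=.035)"
```

```text
ft_force: [1.5, -0.0, -7.0]
t=22.6 c=[  49.5 -155.9   70.4] phi=0.155 r=86.2 Fdown-tan=7.1 Frad=0.1 Fc=[ 1.2 -0.8 -7. ] tau=[-0.01 -0.4  -0.06] w=15.0 tz=[ 0.022  0.01  -1.   ]
(0.0004,0.0030) (0.0003,0.0030) (0.0002,0.0030) (0.0001,0.0030) (-0.0000,0.0030)
```

```bash
python3 -m handwheel '[0,0.0004,0.003,0,0.95, 0,0.0003,0.003,0,0.95, 0,0.0002,0.003,0,0.95, 0,0.0001,0.003,0,0.95, 0,0,0.003,0,0.95]'|grep for; python3 -c "
from h import *
kn(st=.035)"
```

```text
ft_force: [1.3, 0.1, -6.7]
t=23.1 c=[  50.5 -155.9   55. ] phi=-0.023 r=86.2 Fdown-tan=6.7 Frad=1.3 Fc=[ 1.1 -0.7 -6.7] tau=[-0.12 -0.17 -0.02] w=15.3 tz=[ 0.021  0.01  -1.   ]
(-0.0001,0.0030) (-0.0002,0.0030) (-0.0003,0.0030) (-0.0004,0.0030) (-0.0005,0.0030)
```

```bash
python3 -m handwheel '[0,-0.0002,0.003,0,0.95, 0,-0.0003,0.003,0,0.95, 0,-0.0004,0.003,0,0.95, 0,-0.0005,0.003,0,0.95, 0,-0.0006,0.003,0,0.95]'|grep for; python3 -c "
from h import *
kn(st=.02)"
```

```text
ft_force: [-3.3, -1.5, 6.3]
t=23.6 c=[  49.2 -156.    40.9] phi=-0.187 r=86.4 Fdown-tan=-5.5 Frad=-4.6 Fc=[-3.5  0.6  6.3] tau=[-0.38  0.51 -0.  ] w=15.6 tz=[ 0.022  0.011 -1.   ]
(-0.0003,0.0017) (-0.0004,0.0017) (-0.0004,0.0017) (-0.0004,0.0017) (-0.0005,0.0017)
```

Upward resistance appeared at z=41, so the lid may be shut. I'll check the lid height by depth.

```bash
python3 - <<'E'
from h import *
import pickle
S0=pickle.load(open('side0.pkl','rb'));S=arm.get_image('side');T=arm.get_image('top')
P0=cloud(S0);P=cloud(S)
for c in ((-60,60),(-60,-20),(0,60),(60,60)):
    u,v=proj(S0,c2w([*c,103]));u=int(u);v=int(v);print(c,np.median(P0[v-2:v+3,u-2:u+3,2]).round(1),np.median(P[v-2:v+3,u-2:u+3,2]).round(1))
kn()
a=T['frame'][110:310,100:300];b=S['frame'][120:320,160:360]
cv2.imwrite('pics/e.png',cv2.resize(np.hstack([a,b])[...,::-1],None,fx=2,fy=2,interpolation=cv2.INTER_CUBIC))
E
```

```text
(-60, 60) 105.4 105.6
(-60, -20) 105.4 105.5
(0, 60) 105.8 105.5
(60, 60) 105.7 105.8
t=23.7 c=[  49.3 -156.    41.5] phi=-0.181 r=86.4 Fdown-tan=-3.6 Frad=-4.1 Fc=[-3.4 -0.6  4.3] tau=[-0.39  0.52  0.01] w=15.8 tz=[ 0.023  0.011 -1.   ]
(-0.0009,0.0042) (-0.0011,0.0042) (-0.0013,0.0041) (-0.0015,0.0040) (-0.0017,0.0040)
```

View pics/e.png

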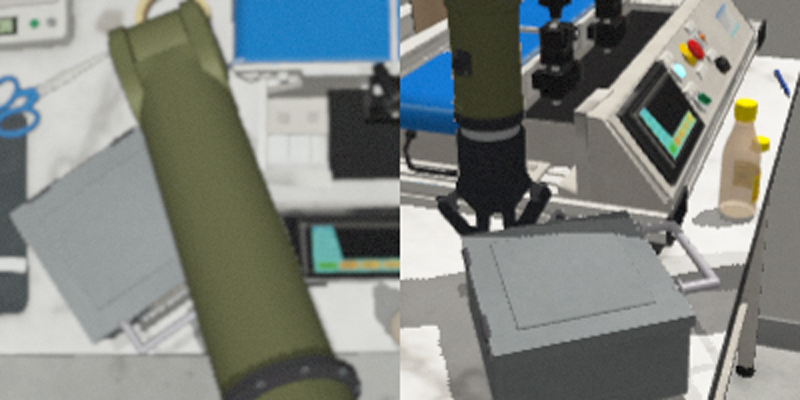

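The lid is flat and shut: its heights match the first picture within 0.3 mm, and the side crop shows it seated at (575,280). Next I release and rise straight up.

```bash
python3 -m handwheel '[0,0,0,0,0.8, 0,0,0,0,0.65, 0,0,0,0,0.6, 0,0,0,0,0.6]'|tail -2; python3 -c "
from h import *
kn()"; python3 -m handwheel '[0,0,-0.01,0,0.6, 0,0,-0.02,0,0.6, 0,0,-0.03,0,0.6, 0,0,-0.04,0,0.6, 0,0,-0.04,0,0.6]'|tail -2; python3 -m handwheel '[0,0,-0.04,0,0.6, 0,0,-0.04,0,0.6, 0,0,-0.03,0,0.6, 0,0,0,0,0.6, 0,0,0,0,0.6]'; python3 - <<'E'
from h import *
import pickle
S0=pickle.load(open('side0.pkl','rb'));T0=pickle.load(open('top0.pkl','rb'));S=arm.get_image('side');T=arm.get_image('top')
P0=cloud(S0);P=cloud(S)
for c in ((-60,60),(-60,-20),(-80,-60),(0,60)):
    u,v=map(int,proj(S0,c2w([*c,103])));print(c,np.median(P0[v-2:v+3,u-2:u+3,2]).round(1),np.median(P[v-2:v+3,u-2:u+3,2]).round(1))
for I in(T0,T):
    f=I['frame'].astype(int);k=(f[...,0]>180)&(f[...,2]<80)&(f[...,1]>150);k[:260]=0;k[290:]=0;ys,xs=np.nonzero(k);a=xs<350;print('bottle',onz(I,xs[a].mean(),ys[a].mean(),166).round(0),'cap',onz(I,xs[~a].mean(),ys[~a].mean(),17).round(0))
E
```

```text
ft_force: [-0.8, -0.8, -0.2]
width: 33.9
t=24.1 c=[  51.4 -155.1   43.9] phi=-0.149 r=88.1 Fdown-tan=0.4 Frad=-1.1 Fc=[-1.2 -0.2 -0.2] tau=[-0.02  0.07 -0.03] w=33.9 tz=[ 0.028  0.012 -1.   ]
(-0.0007,0.0042) (-0.0010,0.0042) (-0.0012,0.0041) (-0.0014,0.0041) (-0.0016,0.0040) 
ft_force: [0.4, 0.3, 0.6]
width: 34.2
t: 25.1
eef_pos: [617.8, 303.0, 291.3]
eef_rot: [[-0.569, 0.822, 0.02], [0.822, 0.568, 0.028], [0.012, 0.033, -0.999]]
ft_force: [-0.6, 0.4, -0.1]
width: 34.1
(-60, 60) 105.4 105.5
(-60, -20) 105.4 105.4
(-80, -60) 103.5 103.7
(0, 60) 105.8 105.3
bottle [376.  65. 166.] cap [ 374. -153.   17.]
bottle [374.  65. 166.] cap [ 374. -153.   17.]
```

```bash
python3 -m handwheel '[0,0,0,0,0.6, 0,0,0,0,0.6]'|grep force; python3 -c "
from station import arm
print(arm.job_done())"
```

```text
ft_force: [0.5, 0.3, -0.6]
the job is handed in; nothing more can be done
None
```

The job is handed in: the roll stands in the chest, the lid is shut, and it took about 25 s of the 72 s allowed. The hand-in gave no verdict, so this rests on my own checks.

**What I did:** I raised the lid by its bar until I felt the stay's stop at about 1.25 rad. On easing back, the stay held the lid, so I let go. I stood the roll on the chest floor at about (-43, -41) mm in the chest frame. Then I broke the stay at the grip and lowered the lid, holding it all the way down.

**Last checks:**
- **Lid:** its heights match the first picture to within 0.5 mm, so it is fully shut.
- **Bottle and cap:** the bottle is within 2 mm of where it stood and the cap shows no movement.
- **Gripper:** it is clear of everything, with only sensor noise on the force reading.
- **Roll:** the picture taken just after I let go showed it upright beside the larger roll. I could not see it again once the lid was shut.

**Less certain:**
- **Bracket setting:** I did not check it by camera. The force reading at the bar against the stop peaked at about 7 N, below the 10 N or so that drags the bracket.
- **Chest position:** the arm's touch on the bar and the cameras disagreed by about 3 mm.
- **Shut height of the grip:** it came to rest near 41 mm, not the roughly 32 mm the description implied. The lid heights confirmed the lid was shut.

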